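Clear the press mould and draw its plunger

ROBOT

A 6-joint arm with a two-finger parallel gripper is mounted at the origin on the work surface. World frame = base frame: x ahead of the robot, y to its left, z up, the work surface at z = 0. Lengths are in m, angles in rad, forces in N, time in s.
With the tool pointing down it reaches from about 0.25 to 0.775 m from the base axis. Payload 4 kg.
Tool frame: the origin (TCP) lies midway between the tips of the shut fingers; the grasp point (between the pads) lies 19 mm behind it; z points along the fingers, y is the direction in which the jaws open and shut (so a half turn about z gives the same grasp; the last joint's range is limited). The gripper opens to 94 mm and grips with 3 to 60 N. Pads are 16 mm wide; open, the fingers measure 119 mm over their backs; the gripper's body (75 mm by 177 mm) begins 78 mm behind the grasp point.
Start: joints at [1.211, 0.087, 1.371, -0, 1.684, -0.103], TCP at [0.14, 0.532, 0.206] pointing down, gripper open.
Joint ranges: [-3.1, 3.1], [-0.76, 2.03], [0.27, 2.55], [-1.08, 4.22], [0.17, 2.65], [-2.57, 2.57]. Speed limits (rad/s): [2.79, 2.79, 3.14, 3.14, 3.14, 3.14].

INTERFACE

Orientations are given as [roll, pitch, yaw] about the fixed x, y, z axes, in that order (R = Rz(yaw) Ry(pitch) Rx(roll)).
In Python, from bench import robot, cams gives the robot as it stands.
- The arm moves only by the tool step_arm, never from a script. Its argument "plan" is a list that holds one entry, the list of rows, each a list of 5 numbers: the shift along the world's x, y, z in mm, then the turn about the world's z in rad, then the opening in per cent of the stroke, from 0 (shut) to 100 (fully open). In form: [[[tx, ty, tz, turn, fingers], ...]]. A call has 1 to 8 rows; each row is the pose to reach, as a shift and turn from the pose commanded when the call began; what a row does not reach only later rows make up. A row lasts 1/12 s, in which the tool goes at most 41.7 mm and 7.16 degrees, less where a joint would pass 70% of its speed; a pose out of reach is approached as far as the arm can. A call with a gripper value outside its range is refused whole. The fingers move at their own pace and stop on an object; the grip force is fixed at half the most. Time passes only in rows, so rows that repeat a pose let the fingers close. It gives the time, the measured TCP pose, the force and the opening at its end, in the units of the state.
- robot.get_obs(): the state, without advancing time (a new reading comes with each control period).
- cams.snapshot(name): name is "scene" or "top" or "wrist"; returns a dict with "frame" (384x512x3 uint8, red, green, blue), "camera_matrix" (3x3 intrinsics, pixels), "origin" and "attitude" of the camera in the world; the wrist camera has in their place "T_tool_cam" (4x4, takes a point from camera to tool coordinates, whose origin is the TCP and whose axes are the flange's). Camera axes: x right, y down, z forward; pixel columns grow to the right and rows downward; lengths in m; the calibration is good to about 2 mm. The wrist camera is an equidistant fisheye: a pixel r from the principal point sees the ray r / f radians off the axis. A picture is of the moment at which its call begins: read the wrist's pose just before it. There is no depth.
- robot.close_job(): hands the job in, once; it reports no verdict.
The state is a dict: "time": time; "joint_positions": joint angles; "qvel": joint speeds; "joint_torque": joint torques, N m; "tool_pos": TCP position; "ee_rot": TCP orientation; "wrist_force": force on the tool from outside, world axes, zero at the start; "wrist_torque": the same for the moment, N m; "width": finger opening in m.
Only numpy, scipy, OpenCV 4.12 (cv2) and the standard library are available. Lean on these libraries where they do the work, as an engineer would, in place of code of your own. Each camera call takes 0.05 s, during which the arm holds its last target. There are 200 camera calls.

TASK

At the glass press station, squeeze the air gun's trigger fully to blow the mould clear and let it spring right back. Then take the mould's plunger by its knob and draw it straight up 40 mm out of the bore without letting it bind, its foot still guided in the bore. Finish while holding it still at that height; leave the other things on the bench where they are.

Things in the scene. Friction and masses are not known exactly. Their poses are not given: they have to be found in the camera images.
- plate: fixed steel base plate, 150 x 310 mm, 10 mm thick, that carries gun and mould near the ends of its long (y) axis, about 200 mm apart; origin: centre of its underside on the table. It may lie at any yaw. Beside gun and mould nothing on it stands higher than 40 mm above the table.
- gun: fixed air gun mounted upside down: a low barrel 50 mm above the plate along the gun's +x axis, its thin nozzle pointing at the mould (ends 117 mm ahead of the origin), and a black grip standing straight up, 24 x 24 mm, its top 165 mm above the gun's origin (a 10 mm high, 16 mm wide brass nipple on top is for looks). Origin: on the plate's top, under the middle of the grip. On the grip's +x side is the trigger.
- gun_squeeze (a point): where to squeeze: the point midway between the grip's back face and the outer face of the fully pressed trigger, 132 mm above the gun's origin and 4.5 mm ahead (+x) of the grip's middle; squeeze along the gun's x axis. Axes as the gun. Over grip and trigger it measures 48 mm at rest (12 mm behind the grip's middle to 36 mm ahead of it) and 33 mm when fully squeezed.
- trigger (a joint): sprung steel trigger, a bar 75 mm long, 17 mm wide, 7 mm thick, that stands up beside the grip and leans away from it; hinged at its lower end, 72 mm above the gun's origin and 17.5 mm ahead of the grip's middle. 0 rad: released; 0.2 rad: fully pressed, parallel to the grip. At the squeeze point it takes about 3 N to start and 8 N when fully pressed; it springs back by itself.
- mould: fixed steel press mould, a block 70 x 70 x 70 mm with an upright round bore in the middle, 21.5 mm wide and 60 mm deep from the top (its floor is 10 mm above the mould's origin). Origin: centre of its underside, on the plate's top; z up.
- mould_mouth (a point): centre of the bore's mouth, on the mould's top face (70 mm above the mould's origin, 80 mm above the table).
- plunger: loose plunger standing in the bore, about 0.35 kg: an upright steel rod 20 mm in diameter, 95 mm long, with a round dark wooden knob on top, 32 mm in diameter and 30 mm high. At the start it stands on the bore's floor, the knob's underside 45 mm and its top 75 mm above the mould's top. Origin: centre of the rod's foot; z along the rod, up.
- plunger_knob (a point): middle of the plunger's knob, on its axis, 110 mm above the plunger's origin.
- spare_ring: loose brass ring, 48 mm outside, 12 mm high, lying on the plate between gun and mould; origin: centre of its underside. Leave alone.
- frit_pot: loose amber glass pot, 40 mm wide, 30 mm high, standing on the plate between gun and mould; origin: centre of its underside. Leave alone.
- frit_jar: loose green jar with steel cap, 60 mm wide, 85 mm high, on the table to the left; origin: centre of its underside. Leave alone.
- paddle: loose flat black paddle, wooden handle, 220 mm long, 16 mm high, lying on the table to the left; origin on the underside, in the handle. Leave alone.
- driver: loose screwdriver lying on the table to the right. Leave alone.
- dish: loose white bowl, 90 mm wide, 30 mm high, on the table to the right. Leave alone.

How it is judged:
On the way, in this order (a step that is already met when the one before it is completed fails the run):
1. the trigger is squeezed at least three quarters of its travel (value of joint trigger above 0.15 rad), for 0.2 s.
2. the trigger is let go and has sprung back (value of joint trigger below 0.03 rad), for 0.2 s.
3. the plunger is drawn up at least 32 mm (z of plunger in the frame of mould above 0.042 m), for 0.1 s.
At the end, for the whole second after the job is handed in: The plunger is held by the fingers (over 3 N), at rest (under 10 mm/s), drawn up 40 mm (32 to 48 mm) from the bore's floor, upright within 0.07 rad, its foot within 4 mm of the bore's axis, pressing on the mould with less than 15 N; the trigger is released (under 0.03 rad) (z of plunger in the frame of mould between 0.042 and 0.058 m and horizontal distance between plunger and mould below 0.004 m and angle between plunger's own z axis and vertical below 0.07 rad and contact force between the fingers and plunger above 3 N and contact force between plunger and mould below 15 N and linear speed of plunger below 0.01 m/s and value of joint trigger below 0.03 rad); the arm keeps its last pose, push and grip.
It fails at once if the plunger binds: it presses on the mould with over 45 N (contact force between plunger and mould above 45 N).
It fails at once if the plunger is pulled right out of the bore (z of plunger in the frame of mould above 0.07 m).
It fails at once if another thing on the bench is moved more than 25 mm (distance of any of spare_ring, frit_pot, frit_jar, paddle, driver, dish from where it was at the start of the episode above 0.025 m).
It also fails if it takes over 40 s, if anything falls off the work surface, if the arm or the gripper's body presses on something with over 40 N, if the wrist force passes 120 N, or if a joint passes its speed limit or range.

## Working session

There is one attempt and no reset: what is moved stays moved. The work goes in short steps, Python scripts to look and compute and a tool call to move; the robot and the scene stay as the last step left them, time stands still between calls to the robot, and variables do not carry over. Pictures are saved under pics/ and viewed, about 8 in all and at most 12, crops included, and the job is handed in when it is done.

Besides the shell and the picture viewer there is one more tool, called after "Emit:" as a command line: name --argument value ..., lists and objects as JSON in quotes. step_arm: Moves the arm, as the interface text tells. Its arguments: {"type":"object","properties":{"plan":{"type":"array"}},"required":["plan"]}

```bash
mkdir -p pics
python3 - <<'E'
from bench import robot,cams
import cv2,numpy as np
o=robot.get_obs();print(o['time'],o['tool_pos'],o['ee_rot'],o['width'])
a=[]
for n in ['scene','top']:
    s=cams.snapshot(n);np.savez(f'pics/{n}0.npz',**s);print(n,s['camera_matrix'].tolist(),s['origin'],s['attitude'])
    cv2.imwrite(f'pics/{n}0.png',cv2.resize(s['frame'][:,:,::-1],(800,600),interpolation=cv2.INTER_CUBIC))
E
```

```text
0.0 [0.13949205 0.53145264 0.20430406] [-3.13941275e+00 -2.38506489e-04  2.88483829e+00] 0.09399733877605505
scene [[403.2381354552562, 0.0, 255.02020529992743], [0.0, 403.2381354552562, 195.14332736675934], [0.0, 0.0, 1.0]] [1.00592046 0.33562241 1.01557075] [-2.55430225  0.00292306  2.17203936]
top [[391.81278502082375, 0.0, 255.20381498809752], [0.0, 391.81278502082375, 191.9562372511671], [0.0, 0.0, 1.0]] [0.33404283 0.00328597 1.25742391] [-2.95493892  0.01166006 -1.59208351]
```

View pics/scene0.png

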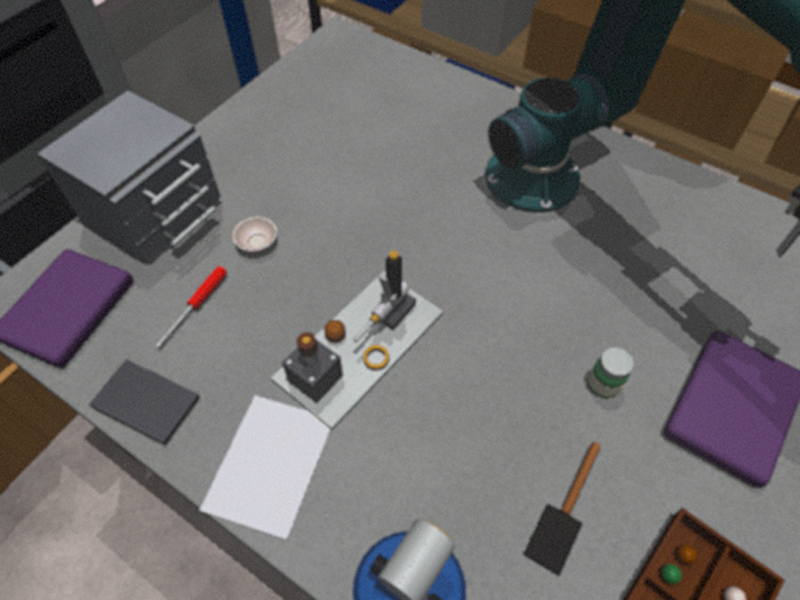

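View pics/top0.png

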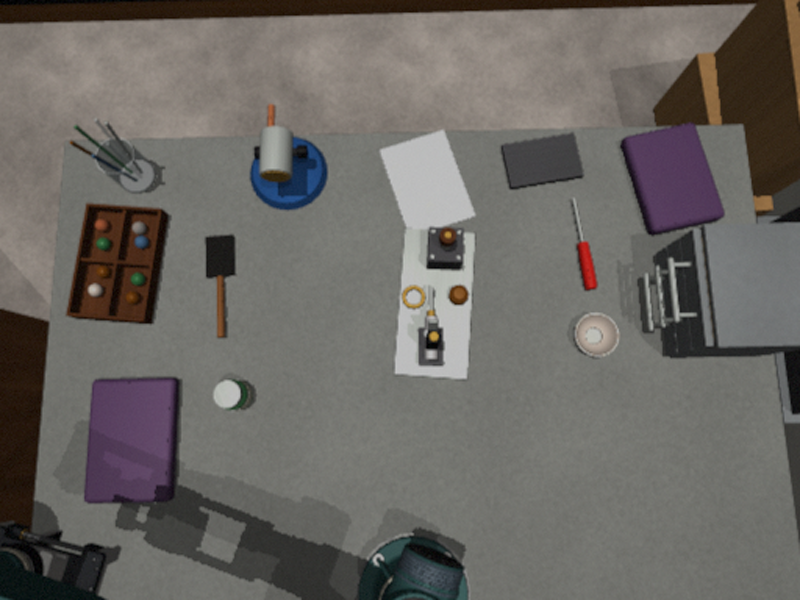

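The scene picture shows the gun grip (nipple at 393,258) nearer the robot and the mould's knob (307,343) farther off. In the top picture the nipple is at (433,338), the knob at (447,236), and the plate's corners are near (404,228), (475,232), (467,379) and (395,375). Next I'll measure these with masks.

```bash
cat > h.py <<'E'
import numpy as np,cv2
from scipy.spatial.transform import Rotation as R
def ray(s,px):
    K=s['camera_matrix'];d=np.linalg.inv(K)@[px[0],px[1],1.]
    return np.array(s['origin']),R.from_euler('xyz',s['attitude']).as_matrix()@d
def onplane(s,px,z):
    o,d=ray(s,px);return o+d*(z-o[2])/d[2]
def proj(s,p):
    c=R.from_euler('xyz',s['attitude']).as_matrix().T@(np.array(p)-s['origin']);q=s['camera_matrix']@c;return q[:2]/q[2]
def tri(*rs):
    A=0;b=0
    for o,d in rs:
        d=d/np.linalg.norm(d);P=np.eye(3)-np.outer(d,d);A=A+P;b=b+P@o
    return np.linalg.solve(A,b)
def blobs(f,lo,hi,box,amin=6):
    hsv=cv2.cvtColor(f,cv2.COLOR_RGB2HSV);m=cv2.inRange(hsv,lo,hi);k=np.zeros_like(m);x0,y0,x1,y1=box;k[y0:y1,x0:x1]=255
    n,l,st,c=cv2.connectedComponentsWithStats(m&k)
    return m&k,[(c[i].round(1),st[i].tolist()) for i in range(1,n) if st[i][4]>=amin]
E
python3 - <<'E'
from h import *
S={n:dict(np.load(f'pics/{n}0.npz')) for n in ['scene','top']}
box={'scene':(170,150,290,280),'top':(245,140,312,248)}
for n in S:
    f=S[n]['frame']
    print(n,'sat',blobs(f,(5,110,40),(30,255,255),box[n])[1])
    m,b=blobs(f,(0,0,130),(180,60,255),box[n],100);print(' plate',b)
    x0,y0,x1,y1=box[n];cv2.imwrite(f'pics/c_{n}.png',cv2.resize(f[y0:y1,x0:x1,::-1],None,fx=5,fy=5,interpolation=cv2.INTER_CUBIC))
a=cv2.imread('pics/c_scene.png');b=cv2.imread('pics/c_top.png');a=cv2.resize(a,(int(a.shape[1]*540/a.shape[0]),540));print(a.shape,b.shape)
b=cv2.resize(b,(int(b.shape[1]*540/b.shape[0]),540))
o=np.hstack([a,b]);o=cv2.resize(o,None,fx=min(1,800/o.shape[1]),fy=min(1,800/o.shape[1]));print(o.shape);cv2.imwrite('pics/c.png',o)
t=S['top']
for p in [(404,228),(475,232),(467,379),(395,375)]:print(onplane(t,np.array(p)/1.5625,.01).round(4))
E
```

```text
scene sat [(array([251.4, 163.3]), [249, 161, 6, 6, 29]), (array([239.8, 203.1]), [238, 201, 5, 5, 17]), (array([213.7, 210.9]), [208, 205, 12, 13, 117]), (array([195.7, 218. ]), [191, 214, 11, 9, 81]), (array([240.6, 227.9]), [233, 221, 16, 15, 100])]
 plate [(array([232. , 217.2]), [170, 150, 120, 130, 11789])]
top sat [(array([286.1, 150.5]), [281, 146, 11, 10, 83]), (array([264.2, 189.7]), [258, 183, 14, 14, 73]), (array([292.9, 188.4]), [288, 183, 11, 12, 108]), (array([275.5, 200. ]), [274, 199, 4, 3, 12]), (array([277.2, 214.9]), [274, 212, 7, 7, 42])]
 plate [(array([277.2, 194.5]), [252, 140, 52, 103, 3248])]
(540, 498, 3) (540, 335, 3)
(519, 800, 3)
[ 0.7248 -0.0016  0.01  ]
[ 0.7123 -0.1515  0.01  ]
[ 0.404  -0.1217  0.01  ]
[0.4153 0.0237 0.01  ]
```

View pics/c.png

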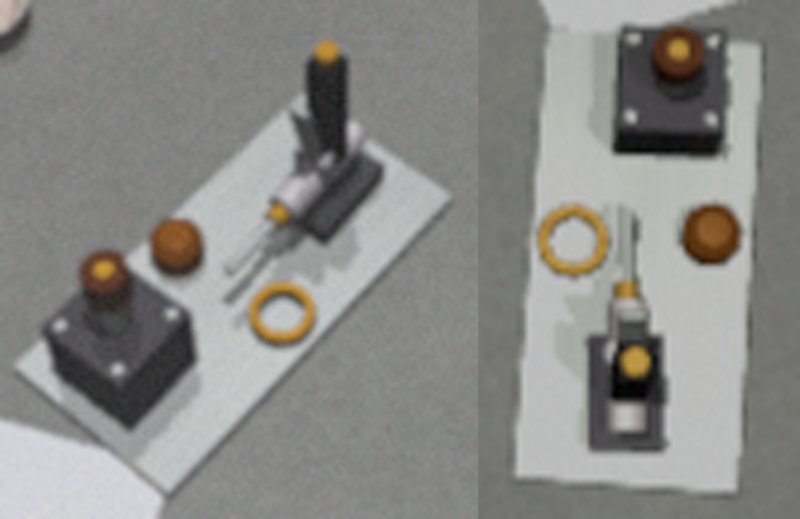

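The crop shows the knob with a brass disc on top, the grip with the nipple on top, and the nozzle pointing away from the robot toward the mould. The ring and pot lie low on either side of the nozzle. Next I'll triangulate.

Run:
```python
from h import *
S={n:dict(np.load(f'pics/{n}0.npz')) for n in ['scene','top']}
s,t=S['scene'],S['top']
print('nip',tri(ray(s,(251.4,163.3)),ray(t,(277.2,214.9))), onplane(t,(277.2,214.9),.183),onplane(s,(251.4,163.3),.181))
print('knob',tri(ray(s,(195.7,218)),ray(t,(286.1,150.5))),onplane(t,(286.1,150.5),.148),onplane(s,(195.7,218),.143))
for n,box in [('scene',(185,205,210,230)),('top',(277,142,297,160))]:
    print(n,blobs(S[n]['frame'],(12,110,110),(30,255,255),box,3))if 0 else print(n,blobs(S[n]['frame'],(15,110,110),(30,255,255),box,3)[1])
k=540/335/1.6119403*519/540  # crop->full scale
sx=5*519/540
f=lambda x,y:(245+(x-478)/(321/67),140+y/(519/108))
fs=lambda x,y:(170+x/(478/120),150+y/(519/130))
gt,gs=f(625,289),fs(279,213)
print('brass collar',tri(ray(t,(275.5,200)),ray(s,(239.8,203.1))))
nt=f(618,207); print('nozzle tip',onplane(t,nt,.06),'scene',onplane(s,fs(228,268),.06))
print('mould block top corners screws', [onplane(t,f(*p),.08).round(4).tolist() for p in [(633,38),(715,41),(711,118),(630,116)]])
print('scene screws', [onplane(s,fs(*p),.08).round(4).tolist() for p in [(60,325),(172,313),(118,369)]])
```

```text
nip [ 0.47127192 -0.04697727  0.17951197] [ 0.47136461 -0.04780087  0.183     ] [ 0.47177315 -0.0452622   0.181     ]
knob [ 0.66780345 -0.0815808   0.13898267] [ 0.6655812  -0.08162403  0.148     ] [ 0.66900555 -0.07886731  0.143     ]
scene [(array([195.5, 217. ]), [193, 215, 6, 5, 26])]
top [(array([286.2, 149.8]), [284, 148, 5, 5, 19])]
brass collar [ 0.53188529 -0.04756053  0.06326384]
nozzle tip [ 0.58725524 -0.0475272   0.06      ] scene [ 0.58587944 -0.04846669  0.06      ]
mould block top corners screws [[0.695, -0.0598, 0.08], [0.6916, -0.1131, 0.08], [0.6402, -0.1085, 0.08], [0.6428, -0.0562, 0.08]]
scene screws [[0.6923, -0.1061, 0.08], [0.6434, -0.0505, 0.08], [0.6959, -0.0541, 0.08]]
```

The gun's grip is at about (0.471,-0.047) with a yaw near -0.015, and the knob's axis is at about (0.667,-0.080). Heights and spacing agree with the task text (201 mm against about 200 mm given). The tool yaw for the squeeze is about 1.556, so I'll move above the gun.

Emit:
step_arm --plan '[[[60, -100, 60, -0.3, 100], [150, -300, 60, -0.7, 100], [330, -578, 60, -1.33, 100], [330, -578, 60, -1.33, 100], [330, -578, 60, -1.33, 100], [330, -578, 60, -1.33, 100], [330, -578, 60, -1.33, 100], [330, -578, 60, -1.33, 100]]]'

```text
time: 0.77
tool_pos: [0.3014, 0.2449, 0.245]
ee_rot: [3.142, 0.0, 1.879]
wrist_force: [1.0, 0.2, -0.0]
width: 0.0937
```

Emit:
step_arm --plan '[[[175, -292, 20, -0.32, 100], [175, -292, 20, -0.32, 100], [175, -292, 20, -0.32, 100], [175, -292, 20, -0.32, 100], [175, -292, 20, -0.32, 100], [175, -292, 20, -0.32, 100], [175, -292, 20, -0.32, 100], [175, -292, 20, -0.32, 100]]]'

```text
time: 1.43
tool_pos: [0.4727, -0.0407, 0.2645]
ee_rot: [-3.141, -0.0, 1.564]
wrist_force: [-0.0, 0.9, -0.2]
width: 0.0941
```

Emit:
step_arm --plan '[[[0, 0, 0, 0, 100], [0, 0, 0, 0, 100], [0, 0, 0, 0, 100], [0, 0, 0, 0, 100]]]'

```text
time: 1.77
tool_pos: [0.4718, -0.0376, 0.2647]
ee_rot: [-3.141, -0.0, 1.566]
wrist_force: [-0.5, 1.0, 1.1]
width: 0.0941
```

Run:
```python
from bench import robot,cams
from h import *
o=robot.get_obs();print(o['time'],o['tool_pos'],o['ee_rot'],o['joint_positions'])
s=cams.snapshot('wrist');print(s['camera_matrix'],s['T_tool_cam'])
np.savez('pics/w1.npz',pos=o['tool_pos'],rot=o['ee_rot'],**s)
cv2.imwrite('pics/w1.png',cv2.resize(s['frame'][:,:,::-1],(800,600)))
```

```text
1.7667 [ 0.47180213 -0.03755946  0.26467553] [-3.14129352e+00 -4.22434510e-04  1.56629213e+00] [-1.99581031e-01 -8.82981224e-02  1.42994862e+00  3.66036388e-04
  1.80031748e+00 -1.94993689e-01]
[[297.31863964   0.         254.85217257]
 [  0.         297.31863964 191.66239083]
 [  0.           0.           1.        ]] [[-7.84447182e-04 -9.58765097e-01 -2.84198653e-01  8.34077439e-02]
 [ 9.99999688e-01 -7.25143537e-04 -3.13881231e-04 -9.25341251e-04]
 [ 9.48535525e-05 -2.84198810e-01  9.58765366e-01 -1.78193956e-01]
 [ 0.00000000e+00  0.00000000e+00  0.00000000e+00  1.00000000e+00]]
```

View pics/w1.png

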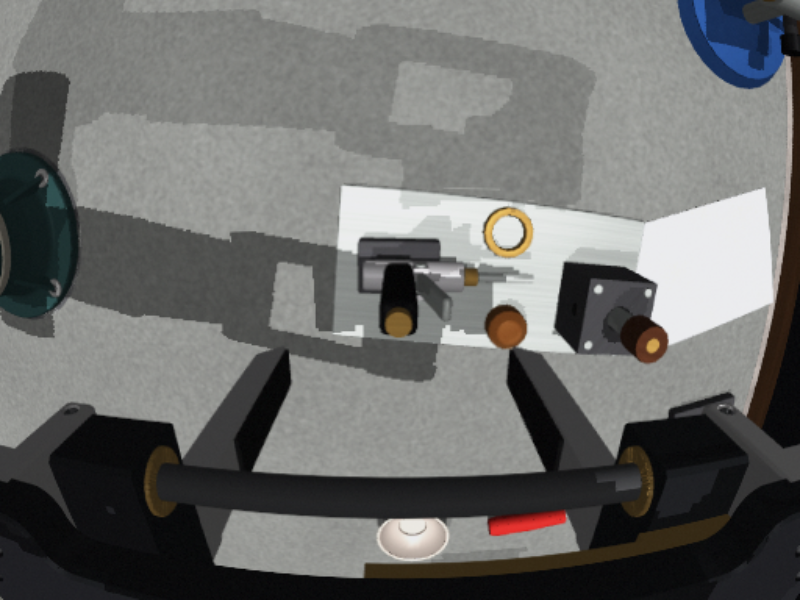

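The wrist view shows the grip with nipple (398,322), trigger (440,297), nozzle tip (532,277), ring (508,232), pot (506,327) and the knob's brass disc (653,346). I'll cast rays through these fisheye pixels.

```bash
cat >> h.py <<'E'
def wray(w,px):
    K=w['camera_matrix'];v=(np.array(px,float)-[K[0,2],K[1,2]])/K[0,0];r=np.hypot(*v)+1e-12
    c=np.array([*(v/r*np.sin(r)),np.cos(r)]);T=w['T_tool_cam'];Rt=R.from_euler('xyz',w['rot']).as_matrix()
    return Rt@T[:3,3]+w['pos'],Rt@T[:3,:3]@c
def wplane(w,px,z):
    o,d=wray(w,px);return (o+d*(z-o[2])/d[2]).round(4)
E
python3 - <<'E'
from h import *
w=dict(np.load('pics/w1.npz'));s=dict(np.load('pics/scene0.npz'));t=dict(np.load('pics/top0.npz'))
b=blobs(w['frame'],(12,90,60),(30,255,255),(220,180,450,250))[1];print(b)
q=lambda x,y:(x/1.5625,y/1.5625)
print('nip',wplane(w,q(398,322),.183),tri(wray(w,q(398,322)),ray(t,(277.2,214.9)),ray(s,(251.4,163.3))))
print('disc',wplane(w,q(653,346),.155),tri(wray(w,q(653,346)),ray(t,(286.2,149.8)),ray(s,(195.5,217))),onplane(t,(286.2,149.8),.155),onplane(s,(195.5,217),.155))
print('collar',wplane(w,q(470,277),.06),'noz',wplane(w,q(532,277),.06),'base',wplane(w,q(358,238),.03),wplane(w,q(440,239),.03))
print('screws',[wplane(w,q(*p),.08).tolist() for p in [(598,289),(648,293),(588,345)]])
print('plate',wplane(w,q(342,186),.01),wplane(w,q(644,221),.01))
E
```

```text
[(array([300.8, 181. ]), [297, 180, 9, 3, 26]), (array([254.6, 207.1]), [246, 199, 18, 17, 237]), (array([324.4, 210.5]), [312, 199, 25, 24, 466]), (array([417.3, 221.1]), [413, 216, 10, 11, 75])]
nip [ 0.4706 -0.0451  0.183 ] [ 0.47098424 -0.0468742   0.17906458]
disc [ 0.661  -0.0767  0.155 ] [ 0.66807553 -0.08133028  0.14442207] [ 0.66560352 -0.08145616  0.155     ] [ 0.67168708 -0.07539014  0.155     ]
collar [ 0.532  -0.0478  0.06  ] noz [ 0.5873 -0.0477  0.06  ] base [ 0.4346 -0.0186  0.03  ] [ 0.5084 -0.0199  0.03  ]
screws [[0.643, -0.0531, 0.08], [0.6952, -0.0567, 0.08], [0.64, -0.1049, 0.08]]
plate [0.4189 0.0277 0.01  ] [7.236e-01 5.000e-04 1.000e-02]
```

The gun is fixed at (0.471,-0.0465) with yaw about -0.015, so the squeeze point is (0.4755,-0.0465,0.142) and the TCP should go to z = 0.123.

Emit:
step_arm --plan '[[[4, -9, 0, -0.01, 100], [4, -9, -30, -0.01, 100], [4, -9, -60, -0.01, 100], [4, -9, -90, -0.01, 100], [4, -9, -120, -0.01, 100], [4, -9, -142, -0.01, 100], [4, -9, -142, -0.01, 100], [4, -9, -142, -0.01, 100]]]'

```text
time: 2.48
tool_pos: [0.4756, -0.0472, 0.1221]
ee_rot: [-3.139, -0.0, 1.556]
wrist_force: [-0.6, -0.1, 0.1]
width: 0.0938
```

Run:
```python
from bench import robot,cams
from h import *
o=robot.get_obs();print(o['time'],o['tool_pos'],o['ee_rot'])
s=cams.snapshot('wrist')
np.savez('pics/w2.npz',pos=o['tool_pos'],rot=o['ee_rot'],**s)
cv2.imwrite('pics/w2.png',cv2.resize(s['frame'][:,:,::-1],(800,600)))
```

```text
2.4833 [ 0.47556183 -0.04715106  0.12213167] [-3.13943640e+00 -2.80993387e-04  1.55564952e+00]
```

View pics/w2.png

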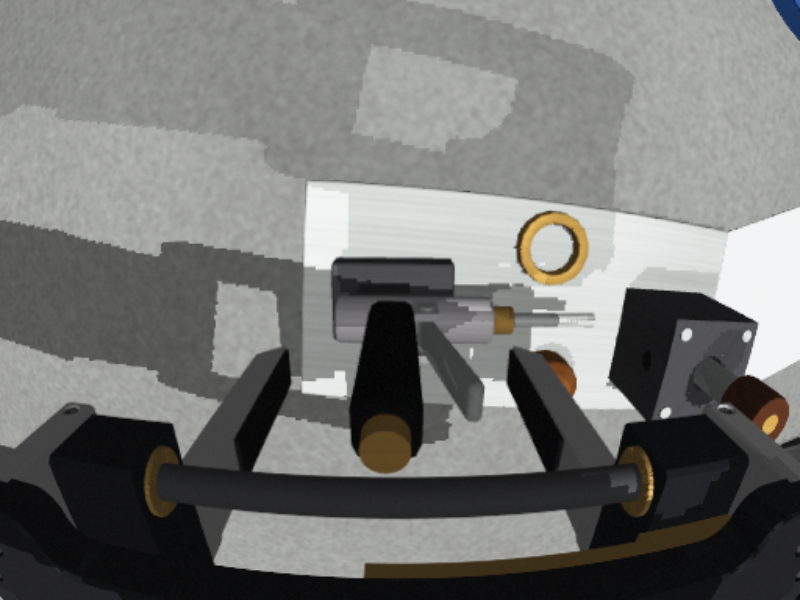

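The grip and the trigger both stand between the fingers, with the grip at (386,400) and the trigger tip at (470,400). Now I'll squeeze.

Emit:
step_arm --plan '[[[0, 0, 0, 0, 55], [0, 0, 0, 0, 50], [0, 0, 0, 0, 42], [0, 0, 0, 0, 33], [0, 0, 0, 0, 33], [0, 0, 0, 0, 33], [0, 0, 0, 0, 33], [0, 0, 0, 0, 33]]]'

```text
time: 3.2
tool_pos: [0.4786, -0.0478, 0.1244]
ee_rot: [3.135, 0.0, 1.555]
wrist_force: [4.9, 0.6, 4.4]
width: 0.0442
```

Emit:
step_arm --plan '[[[0, 0, 0, 0, 33], [0, 0, 0, 0, 33], [0, 0, 0, 0, 33]]]'

```text
time: 3.45
tool_pos: [0.4758, -0.0478, 0.1243]
ee_rot: [-3.141, 0.0, 1.554]
wrist_force: [-3.6, 1.2, 7.4]
width: 0.0323
```

Emit:
step_arm --plan '[[[0, 0, 0, 0, 32], [0, 0, 0, 0, 32], [0, 0, 0, 0, 32], [0, 0, 0, 0, 32], [0, 0, 0, 0, 32]]]'

```text
time: 3.87
tool_pos: [0.4758, -0.0478, 0.1243]
ee_rot: [-3.141, 0.0, 1.554]
wrist_force: [-3.5, -0.4, 7.4]
width: 0.0323
```

Run:
```python
from bench import robot,cams
from h import *
o=robot.get_obs();print(o['time'],o['tool_pos'],o['width'],o['wrist_force'])
s=cams.snapshot('wrist')
cv2.imwrite('pics/w3.png',s['frame'][150:384,100:412,::-1])
```

```text
3.8667 [ 0.47576241 -0.047789    0.12432868] 0.032295877418730405 [-3.45298556 -0.44427042  7.40600765]
```

View pics/w3.png

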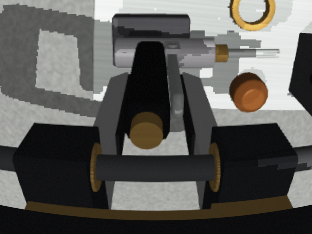

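The picture shows the trigger (178,100) lying parallel against the grip between the fingers, and the width of 32.3 mm means it is fully pressed. I'll release and wait.

Emit:
step_arm --plan '[[[0, 0, 0, 0, 60], [0, 0, 0, 0, 100], [0, 0, 0, 0, 100], [0, 0, 0, 0, 100], [0, 0, 0, 0, 100], [0, 0, 0, 0, 100], [0, 0, 0, 0, 100], [0, 0, 0, 0, 100]]]'

```text
time: 4.58
tool_pos: [0.475, -0.0474, 0.1217]
ee_rot: [-3.138, -0.001, 1.555]
wrist_force: [-0.1, 0.2, -1.0]
width: 0.0824
```

Emit:
step_arm --plan '[[[0, 0, 0, 0, 100], [0, 0, 0, 0, 100], [0, 0, 30, 0, 100], [0, 0, 60, 0, 100], [0, 0, 90, 0, 100], [0, 0, 120, 0, 100], [0, 0, 140, 0, 100], [0, 0, 140, 0, 100]]]'

```text
time: 5.25
tool_pos: [0.4782, -0.048, 0.2684]
ee_rot: [3.132, 0.002, 1.555]
wrist_force: [0.3, 0.6, 0.4]
width: 0.094
```

Emit:
step_arm --plan '[[[40, -6, 0, 0, 100], [80, -12, 0, 0, 100], [120, -20, 0, 0, 100], [160, -28, 0, 0, 100], [190, -32, 0, 0, 100], [191, -33, 0, 0, 100], [191, -33, 0, 0, 100], [191, -33, 0, 0, 100]]]'

```text
time: 5.92
tool_pos: [0.6665, -0.0805, 0.2613]
ee_rot: [-3.139, -0.001, 1.555]
wrist_force: [0.2, 1.0, -0.4]
width: 0.0941
```

Run:
```python
from bench import robot,cams
from h import *
o=robot.get_obs();print(o['time'],o['tool_pos'],o['ee_rot'],o['width'])
s=cams.snapshot('wrist')
np.savez('pics/w4.npz',pos=o['tool_pos'],rot=o['ee_rot'],**s)
cv2.imwrite('pics/w4.png',cv2.resize(s['frame'][:,:,::-1],(800,600)))
```

```text
5.9167 [ 0.66653362 -0.08046971  0.26132594] [-3.13865788e+00 -5.74474281e-04  1.55483567e+00] 0.09410330102961316
```

View pics/w4.png

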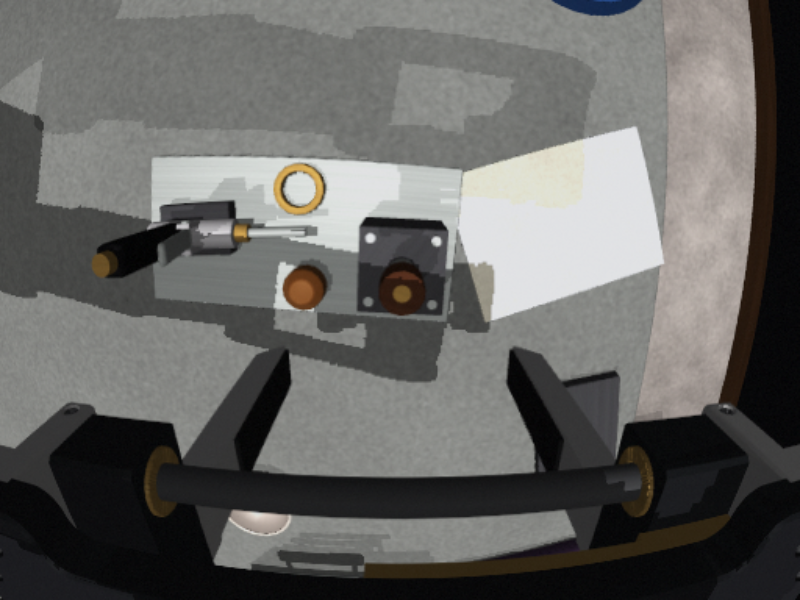

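The knob's disc is at (402,293), the mould's screws at (370,238), (436,242), (368,301) and (432,305), and the trigger leans away from the grip again.

Run:
```python
from h import *
w=dict(np.load('pics/w4.npz'));q=lambda x,y:(x/1.5625,y/1.5625)
print(blobs(w['frame'],(15,90,60),(30,255,255),(240,175,275,205),3)[1])
print('disc',wplane(w,q(402,293),.155))
P=np.array([wplane(w,q(*p),.08) for p in [(370,238),(436,242),(368,301),(432,305)]]);print(P,P.mean(0))
```

```text
[(array([256.8, 187.8]), [251, 182, 13, 12, 114])]
disc [ 0.6677 -0.0771  0.155 ]
[[ 0.6434 -0.053   0.08  ]
 [ 0.695  -0.057   0.08  ]
 [ 0.6401 -0.1044  0.08  ]
 [ 0.6919 -0.1086  0.08  ]] [ 0.6676  -0.08075  0.08   ]
```

Emit:
step_arm --plan '[[[1, 0, -30, 0, 100], [1, 0, -60, 0, 100], [1, 0, -90, 0, 100], [1, 0, -120, 0, 100], [1, 0, -140, 0, 100], [1, 0, -140, 0, 100], [1, 0, -140, 0, 100], [1, 0, -140, 0, 100]]]'

```text
time: 6.63
tool_pos: [0.6689, -0.0807, 0.1261]
ee_rot: [3.137, 0.001, 1.555]
wrist_force: [-0.6, 0.6, 0.8]
width: 0.0937
```

Emit:
step_arm --plan '[[[0, 0, 0, 0, 70], [0, 0, 0, 0, 55], [0, 0, 0, 0, 45], [0, 0, 0, 0, 42], [0, 0, 0, 0, 40], [0, 0, 0, 0, 40], [0, 0, 0, 0, 40], [0, 0, 0, 0, 40]]]'

```text
time: 7.3
tool_pos: [0.6683, -0.0806, 0.1226]
ee_rot: [-3.141, -0.0, 1.555]
wrist_force: [-0.8, 0.1, -0.3]
width: 0.044
```

Run:
```python
from bench import robot,cams
from h import *
o=robot.get_obs();print(o['time'],o['tool_pos'],o['ee_rot'],o['width'],o['wrist_force'],o['wrist_torque'])
s=cams.snapshot('wrist')
cv2.imwrite('pics/w5.png',cv2.resize(s['frame'][150:384,100:412,::-1],None,fx=2,fy=2))
```

```text
7.3 [ 0.66832688 -0.0806243   0.12256406] [-3.14138218e+00 -8.16327808e-05  1.55478222e+00] 0.04395401031464671 [-0.77238839  0.10649368 -0.28147106] [-0.01881494  0.03822165  0.0351866 ]
```

View pics/w5.png

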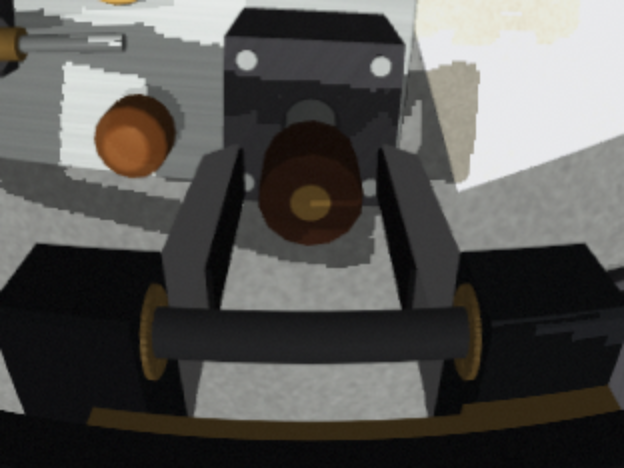

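The knob (311,203) is centred between the fingers, whose inner edges are at about 242 and 379. I'll close on it.

Emit:
step_arm --plan '[[[0, 0, 0, 0, 36], [0, 0, 0, 0, 32], [0, 0, 0, 0, 28], [0, 0, 0, 0, 24], [0, 0, 0, 0, 20], [0, 0, 0, 0, 15], [0, 0, 0, 0, 15], [0, 0, 0, 0, 15]]]'

```text
time: 8.02
tool_pos: [0.6683, -0.0806, 0.1227]
ee_rot: [-3.142, -0.0, 1.555]
wrist_force: [-1.3, 0.4, -1.0]
width: 0.0312
```

Emit:
step_arm --plan '[[[0, 0, 0, 0, 15], [0, 0, 0, 0, 15], [0, 0, 0, 0, 15], [0, 0, 0, 0, 15]]]'

```text
time: 8.35
tool_pos: [0.6683, -0.0806, 0.1226]
ee_rot: [-3.142, -0.0, 1.555]
wrist_force: [-1.4, 0.2, -0.9]
width: 0.0312
```

The knob is held at 31.2 mm and the side force is tiny. I'll lift slowly.

Emit:
step_arm --plan '[[[0, 0, 1, 0, 15], [0, 0, 2, 0, 15], [0, 0, 3, 0, 15], [0, 0, 4, 0, 15], [0, 0, 5, 0, 15], [0, 0, 6, 0, 15], [0, 0, 7, 0, 15], [0, 0, 8, 0, 15]]]'

```text
time: 9.02
tool_pos: [0.6683, -0.0806, 0.1309]
ee_rot: [3.141, -0.0, 1.555]
wrist_force: [0.3, 0.4, -2.4]
width: 0.0315
```

Emit:
step_arm --plan '[[[0, 0, 2, 0, 15], [0, 0, 4, 0, 15], [0, 0, 6, 0, 15], [0, 0, 8, 0, 15], [0, 0, 10, 0, 15], [0, 0, 12, 0, 15], [0, 0, 14, 0, 15], [0, 0, 16, 0, 15]]]'

```text
time: 9.68
tool_pos: [0.6683, -0.0806, 0.147]
ee_rot: [3.142, 0.0, 1.555]
wrist_force: [0.8, 0.4, -2.2]
width: 0.0314
```

Run:
```python
from bench import robot,cams
from h import *
o=robot.get_obs();print(o['time'],o['tool_pos'],o['ee_rot'],o['width'],o['wrist_force'],o['wrist_torque'])
s=cams.snapshot('wrist')
cv2.imwrite('pics/w6.png',cv2.resize(s['frame'][150:384,100:412,::-1],None,fx=2,fy=2))
```

```text
9.6833 [ 0.66834005 -0.08064891  0.14698099] [3.14151037e+00 1.36694634e-05 1.55479021e+00] 0.031362143981110736 [ 0.84385424  0.40139135 -2.21453175] [-0.07965334  0.00345424  0.01509868]
```

View pics/w6.png

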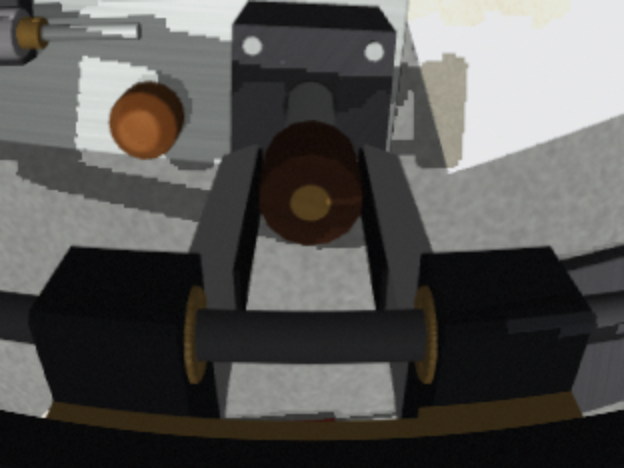

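The knob stays at (310,203) in the wrist picture while the mould recedes, so it is rising with the gripper. It is up 24.4 mm so far, with 15.6 mm to go.

Emit:
step_arm --plan '[[[0, 0, 3, 0, 15], [0, 0, 6, 0, 15], [0, 0, 9, 0, 15], [0, 0, 12, 0, 15], [0, 0, 14, 0, 15], [0, 0, 15.5, 0, 15], [0, 0, 15.5, 0, 15], [0, 0, 15.5, 0, 15]]]'

```text
time: 10.4
tool_pos: [0.6684, -0.0806, 0.1623]
ee_rot: [3.141, 0.0, 1.555]
wrist_force: [-0.3, 0.4, -3.1]
width: 0.0315
```

Emit:
step_arm --plan '[[[0, 0, 0, 0, 15], [0, 0, 0, 0, 15], [0, 0, 0, 0, 15], [0, 0, 0, 0, 15], [0, 0, 0, 0, 15], [0, 0, 0, 0, 15]]]'

```text
time: 10.9
tool_pos: [0.6683, -0.0806, 0.1622]
ee_rot: [3.142, -0.0, 1.555]
wrist_force: [-0.7, -0.6, -2.6]
width: 0.0315
```

Run:
```python
from bench import robot,cams
from h import *
o=robot.get_obs();print(o['time'],o['tool_pos'],o['ee_rot'],o['width'],o['wrist_force'],abs(o['qvel']).max())
s=cams.snapshot('wrist');a=cv2.resize(s['frame'][130:384,30:412,::-1],(480,320))
t=cams.snapshot('scene');b=cv2.resize(t['frame'][140:260,170:290,::-1],(320,320),interpolation=cv2.INTER_CUBIC)
cv2.imwrite('pics/w7.png',np.hstack([a,b]))
```

```text
10.9 [ 0.66832466 -0.08061031  0.16221242] [ 3.14158328e+00 -3.12538004e-05  1.55481563e+00] 0.03146613283697273 [-0.676109   -0.60357299 -2.59903518] 0.0015689325830790907
```

View pics/w7.png

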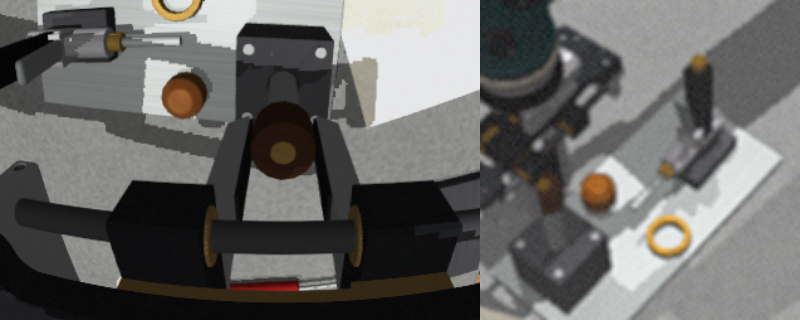

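The plunger is up 39.6 mm, with its knob held at (283,152) in the left picture and its rod still in the bore. The trigger stands off the grip, and the ring and pot look undisturbed. I'll hand in.

```bash
python3 -c "
from bench import robot
print(robot.close_job())"
```

```text
the job is handed in; nothing more can be done
None
```

I squeezed the trigger, let it spring back, drew the plunger up about 40 mm and handed the job in while holding it still. The hand-in gave no verdict.

- **Trigger:** I closed to a 32.3 mm opening (33 mm is fully squeezed) and held it for more than 0.4 s. Later pictures show it standing away from the grip again, but I did not measure its angle.
- **Plunger:** I gripped the knob at 31.5 mm and raised the tool 39.6 mm. I did not measure the foot's height directly. The knob kept its place in the wrist picture, so it did not slip.
- **Binding:** Side forces stayed under about 1.5 N throughout. The vertical force at the end was about -2.6 N, slightly less than the plunger's weight of roughly 3.4 N, which is within the noise I saw.
- **At hand-in:** The time was 10.9 s, the tool was upright and the arm was practically at rest. The ring and pot looked undisturbed in the last picture. I did not recheck the other loose things, but the arm stayed clear of them.
- **Disagreement:** The wrist camera put the knob about 4 mm further to the left (y) than the top camera did. I used the mould's screw centre, and the grip came out centred.

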